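Start up the honing corner

TASK

Start up the sharpening corner of the carving bench as a carver would: on the grey switch box, switch on the bench supply (the wide rocker) by pushing down its raised end, then switch on the dust extraction in the same way (the narrow rocker in the middle, next to the wide one), and only then press in the square start button on the honing machine's sloping control nose so that it stays in. Leave the lamp switched off (the narrow rocker at the other end of the row), do not move the mallet, the gouges or the oilstone, and draw the hand clear at the end.

Things in the scene. Friction and masses are not known exactly. Their poses are not given: they have to be found in the camera images.
- switchbox: fixed grey switch box 110 x 200 x 60 mm (x, y, z), aluminium lid, a steel conduit leaving its far side 30 mm up. Three black rockers in a row along y on the lid: a wide one at y = +55 mm, narrow ones at y = -5 and -62 mm. Stands to the left or right, nearer than the honing machine. Origin: centre of the underside; x away from the robot at yaw 0, z up.
- supply (a joint): bench supply: black rocker 44 mm wide (y), 48 mm long (x), the wide one at the left end (+y) of the row. Value 0 = off (far end raised), 0.32 rad = on (far end down, near end raised). Snap action: about 3 N on the raised end starts it; past half way (0.16) it snaps over by itself and stays.
- supply_end (a point): middle of the raised far half of the bench supply (wide) rocker, on its face, 15 mm beyond the hinge line, 8 mm above the lid. Axes turn with the rocker; off: x towards the raised end (away from the robot), y along the row, z up. Push straight down about 6 mm until this half lies flat, 3 mm above the lid; its far edge, 8 mm further, is 10.5 mm above the lid when off, the frame round it 2 mm.
- extraction (a joint): dust extraction: black rocker 24 mm wide (y), 48 mm long (x), the narrow one in the middle of the row. Value 0 = off (far end raised), 0.32 rad = on (far end down, near end raised). Snap action: about 3 N on the raised end starts it; past half way (0.16) it snaps over by itself and stays.
- extraction_end (a point): middle of the raised far half of the dust extraction (middle) rocker, on its face, 15 mm beyond the hinge line, 8 mm above the lid. Axes turn with the rocker; off: x towards the raised end (away from the robot), y along the row, z up. Push straight down about 6 mm until this half lies flat, 3 mm above the lid; its far edge, 8 mm further, is 10.5 mm above the lid when off, the frame round it 2 mm.
- lamp (a joint): bench lamp: black rocker 24 mm wide (y), 48 mm long (x), the narrow one at the right end (-y) of the row. Value 0 = off (far end raised), 0.32 rad = on (far end down, near end raised). Snap action: about 3 N on the raised end starts it; past half way (0.16) it snaps over by itself and stays.
- lamp_end (a point): middle of the raised far half of the lamp (right-hand) rocker, on its face, 15 mm beyond the hinge line, 8 mm above the lid. Axes turn with the rocker; off: x towards the raised end (away from the robot), y along the row, z up. Push straight down about 6 mm until this half lies flat, 3 mm above the lid; its far edge, 8 mm further, is 10.5 mm above the lid when off, the frame round it 2 mm.
- honer: fixed green honing machine: motor along y, top 182 mm up, front at x = -26 mm; 150 mm stone at its left end, leather wheel at its right (tops 197 mm up, 380 mm overall). In front a control nose 150 mm wide, its aluminium plate (centre x = -140, z = 66 mm) sloping 20 degrees down to the robot, with start and stop buttons 64 mm apart. Origin: centre underneath; x away from the robot at yaw 0.
- start (a joint): start button: square black key 26 x 26 mm on the left (+y) of the nose, 10 mm proud of the plate when out. Value 0 = out (stopped), 0.007 m = in (running, 3 mm proud). Interlocked with the round stop button: about 4 N starts it moving, past half way it snaps in and stays, and the stop button pops out.
- start_top (a point): centre of the start key's top face; moves with the key. z points out of the plate (square to the 20 degree slope, up and towards the robot), y to the left along the nose, x up the slope; pressing is along -z, travel 7 mm.
- stop_top (a point): centre of the top of the stop button: round black mushroom head, 34 mm dia., on the right (-y) of the nose, 6 mm proud of the plate when in (as at the start), 13 mm when out (machine started). Pushing it in again lets the start key pop out. Same axes as start_top.
- mallet: loose dark wooden carver's mallet standing on its head, head 98 mm dia., handle up, 266 mm tall, about 0.7 kg. Origin: centre of the underside.
- gouge_wide: loose carving gouge lying on the bench, light wooden handle 27 mm thick, blade 22 mm wide, 235 mm long in all. Origin: under the front end of the handle, 118 mm from the butt and the same from the blade's tip; x towards the blade.
- gouge_narrow: like gouge_wide, with a blade 10 mm wide.
- stone: loose oilstone in its wooden holder, 85 x 225 x 38 mm, about 0.95 kg. Origin: centre of the underside.

How it is judged:
By the outcome, as a careful person would: the job done as asked, in the order asked, and still so for the second after the job is handed in, with the robot touching nothing.
It also fails if it takes over 51 s, if anything falls off the work surface, if the arm or the gripper's body presses on something with over 40 N, if the wrist force passes 120 N, or if a joint passes its speed limit or range.

ROBOT

A 6-joint arm with a two-finger parallel gripper is mounted at the origin on the work surface. World frame = base frame: x ahead of the robot, y to its left, z up, the work surface at z = 0. Lengths are in mm, angles in rad, forces in N, time in s.
With the tool pointing down it reaches from about 350 to 975 mm from the base axis. Payload 7.1 kg.
Tool frame: the origin (TCP) lies midway between the tips of the shut fingers; the grasp point (between the pads) lies 19 mm behind it (ctrl.tcp_to_grasp is the distance from the TCP to the grasp point, in mm); z points along the fingers, y is the line along which they close (so a half turn about z gives the same grasp; the last joint's range is limited). The gripper opens to 88 mm and grips with 3 to 60 N. Pads are 20 mm wide; open, the fingers measure 115 mm over their backs; the gripper's body (75 mm by 178 mm) begins 61 mm behind the grasp point.
Start: joints at [1.288, 0.423, 1.63, -0, 1.089, -0.019], TCP at [162.938, 603.371, 222.675] pointing down, gripper open.
Joint ranges: [-3, 3], [-0.9, 2.11], [0.09, 2.58], [-1.31, 4.45], [0.11, 2.69], [-2.54, 2.54]. Speed limits (rad/s): [2.39, 2.39, 3.01, 3.14, 3.14, 3.14].

INTERFACE

Orientations are given as a rotation vector (axis times angle).
In Python, from workcell import get_obs, cams, ticket, boxes_of, ctrl gives the robot as it stands.
- The arm moves only by the shell command python3 -m creep 'ROWS' [OPENING]. ROWS is JSON, one flat list of numbers, 4 for each row, row after row: the shift along the world's x, y, z in m, then the turn about the world's z in rad. In form: [tx, ty, tz, spin, tx, ty, tz, spin, ...]. A call has 1 to 10 rows; each row is the pose to reach, as a shift and turn from the pose commanded when the call began; what a row does not reach only later rows make up. A row lasts 1/12 s, in which the tool goes at most 41.7 mm and 7.16 degrees, less where a joint would pass 70% of its speed; a pose out of reach is approached as far as the arm can. A call with a gripper value outside its range is refused whole. OPENING is the opening, from 0 (shut) to 1 (fully open), set as the call begins (- or left out, the last holds). The fingers move at their own pace and stop on an object; the grip force is fixed at half the most. Time passes only in rows, so rows that repeat a pose let the fingers close. It gives the time, the measured TCP pose, the force, the opening and the grip force at its end, in the units of the state.
- get_obs(): the state, without advancing time (a new reading comes with each control period).
- cams.get_image(name): name is "scene" or "top"; returns (picture, depth): 384x512x3 uint8, red, green, blue; 384x512 float32, mm along the optical axis (not along the pixel's ray), 0 where there is no reading.
- cams.get_calibration(name): a dict with "mtx" (3x3 intrinsics, pixels), "R" (3x3) and "t" (3): a world point X has camera coordinates R X + t. Camera axes: x right, y down, z forward; pixel columns grow to the right and rows downward; lengths in mm; the calibration is good to about 2 mm. A picture is of the moment at which its call begins. get_calibration takes no time and is no camera call.
- ticket.close_job(): hands the job in; it is judged then, once.
Trained networks look in the newest picture that a camera, given by its name, has taken for a name from the list of things; names that differ only in an ending like _2 or _b are one class to them, and where a whole thing is asked for, a point or a joint stands for the part that bears it (a point fixed in the world has none). Each returns a list of dicts, best first, with "score" (0 to 1); they miss things now and then, are a little off and sometimes report something else, mostly with a low value. They report only what shows in the picture. A call takes as long as a camera call.
- boxes_of(camera, target): "centre" ([column, row] in pixels, amid what is visible of it).
The state is a dict: "t": time; "qpos": joint angles; "qvel": joint speeds; "joint_torque": joint torques, N m; "ee_pos": TCP position; "orientation": TCP orientation; "ft_force": force on the tool from outside, world axes, zero at the start; "moment": the same for the moment, N m; "width": finger opening in mm; "grasp_force": force on a finger pad.
Only numpy, scipy, OpenCV 4.12 (cv2) and the standard library are available. Lean on these libraries where they do the work, as an engineer would, in place of code of your own. Each camera call takes 0.05 s, during which the arm holds its last target. There are 200 camera calls.

## Working session

There is one attempt and no reset: what is moved stays moved. The work goes in short steps, Python scripts to look and compute and a shell command to move; the robot and the scene stay as the last step left them, time stands still between calls to the robot, and variables do not carry over. Pictures are saved under pics/ and viewed, at most 10 in all, crops included, and the job is handed in when it is done.

```bash
mkdir -p pics; cat > h.py <<'E'
import numpy as np, cv2
from workcell import get_obs, cams, ticket, boxes_of, ctrl
def world(cam,dep,u,v,r=1):
    c=cams.get_calibration(cam);K=np.array(c["mtx"]);R=np.array(c["R"]);t=np.array(c["t"])
    p=dep[max(0,int(v)-r):int(v)+r+1,max(0,int(u)-r):int(u)+r+1];d=np.median(p[p>0])
    return R.T@(d*np.linalg.inv(K)@[u,v,1]-t)
def proj(cam,X):
    c=cams.get_calibration(cam);p=np.array(c["mtx"])@(np.array(c["R"])@X+np.array(c["t"]));return p[:2]/p[2]
E
python3 - <<'E'
from h import *
np.set_printoptions(precision=1,suppress=True)
for c in("top","scene"):
    im,d=cams.get_image(c);np.save(f"{c}_d.npy",d)
    cv2.imwrite(f"pics/{c}1.png",im[:,:,::-1]);
    for n in["supply_end","extraction_end","lamp_end","start_top","stop_top","switchbox","honer","mallet","gouge_wide","gouge_narrow","stone"]:
        for b in boxes_of(c,n)[:2]:
            print(c,n,round(b["score"],2),np.array(b["centre"]),world(c,d,*b["centre"]))
print(get_obs())
E
```

```text
top supply_end 0.66 [130.3 222.9] [463.  396.8  61.8]
top extraction_end 0.51 [154.4 222.8] [463.1 325.4  62.5]
top extraction_end 0.48 [129.9 221.6] [466.8 397.9  62.3]
top start_top 0.5 [131.6 223.1] [462.4 393.1  61.4]
top stop_top 0.53 [260.5 186. ] [569.4  13.9  70.1]
top switchbox 0.61 [153.1 226.4] [452.6 328.7  64.1]
top mallet 0.96 [380.3 166.1] [ 617.1 -317.   138.6]
top gouge_wide 0.8 [259.6 237.8] [417.4  17.7  21.5]
top gouge_narrow 0.77 [271.3 257.1] [360.2 -17.1  24.7]
top gouge_narrow 0.29 [241.  182.2] [580.1  70.4  76.7]
top stone 0.63 [377.6 231.3] [ 436.5 -330.3   39.8]
top stone 0.43 [260.8 187.8] [564.2  13.   69.1]
scene supply_end 0.61 [212.6 199.2] [420.9 -10.9  19.8]
scene supply_end 0.41 [314.  133.5] [467.6 391.4  61.1]
scene lamp_end 0.42 [287.5 142.7] [435.2 296.2  58.7]
scene start_top 0.64 [280.  191.1] [581.9  68.   77.3]
scene start_top 0.46 [209. 197.] [410.7 -13.7  23.8]
scene stop_top 0.64 [312.9 132. ] [460.2 396.1  61.9]
scene stop_top 0.58 [263.8 203.2] [577.2  11.7  71.9]
scene switchbox 0.91 [299.8 152. ] [495.8 274.9  58.7]
scene honer 0.87 [336.6 224.2] [789.6 -31.7 157. ]
scene mallet 0.93 [151.8 304.7] [ 650.8 -355.3  131. ]
scene mallet 0.41 [338.2 223.1] [789.9 -26.3 156.2]
scene gouge_wide 0.69 [ 90.9 283.7] [ 446.8 -371.4   37.6]
scene gouge_wide 0.66 [210.7 197.2] [414.  -10.8  23. ]
scene gouge_narrow 0.6 [193.5 194.2] [367.7 -29.9  21.9]
scene gouge_narrow 0.42 [152.3 305.8] [ 651.3 -355.3  128.6]
scene stone 0.69 [ 90.9 285.3] [ 451.3 -373.7   38.4]
{'t': 1.2, 'qpos': array([ 1.3,  0.4,  1.6,  0. ,  1.1, -0. ]), 'qvel': array([ 0., -0.,  0., -0., -0., -0.]), 'joint_torque': array([ -0. , -54.5, -27.4,   0.1,   0. ,  -0. ]), 'ee_pos': array([162.9, 603.4, 222.7]), 'orientation': array([-0.4, -3.1,  0. ]), 'ft_force': array([-0.7, -0.7, -0.5]), 'moment': array([ 0. ,  0.1, -0. ]), 'grasp_force': 0.0, 'width': 87.32924813375878}
```

```bash
python3 - <<'E'
import cv2
a=cv2.imread("pics/top1.png")
b=cv2.resize(a[170:285,90:290],None,fx=4,fy=4,interpolation=cv2.INTER_CUBIC)
cv2.imwrite("pics/crop1.png",b)
E
```

```text
(no output)
```

View pics/top1.png

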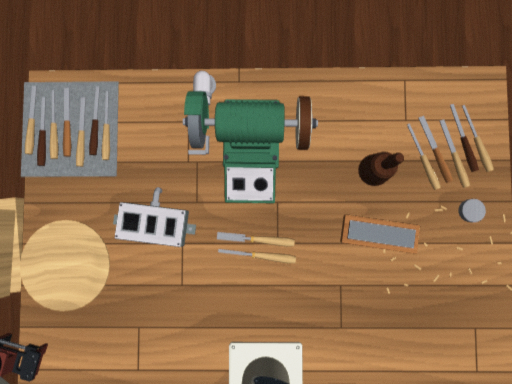

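View pics/crop1.png

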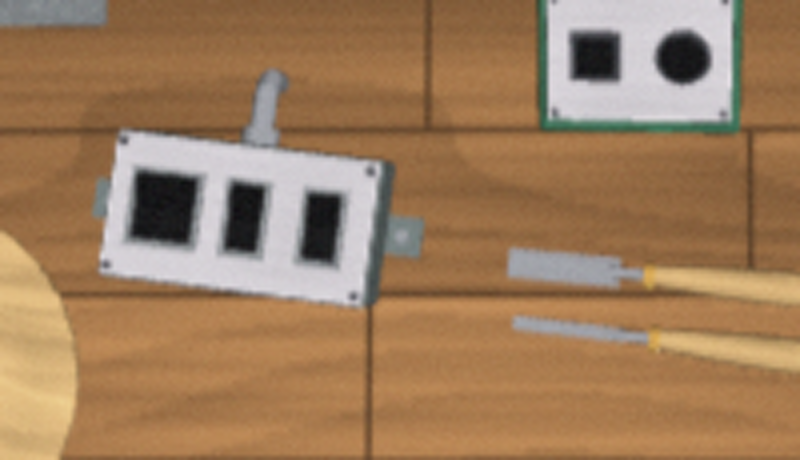

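View pics/scene1.png

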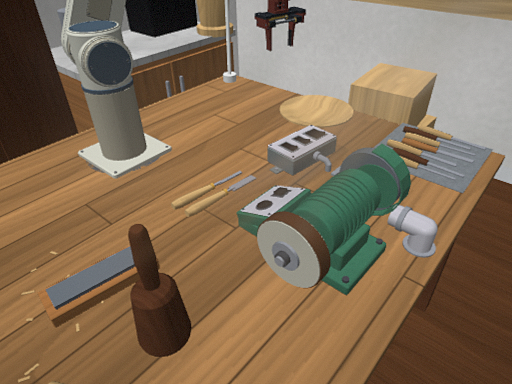

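The top view shows the switch box at (152,224), yawed, with rockers at about (131,222), (152,224) and (170,227). The start key is at (238,184) and the stop button at (260,184), both clear of the gouges. Next I'll measure the rocker and button blobs.

```bash
python3 - <<'E'
from h import *
np.set_printoptions(precision=2,suppress=True)
im=cv2.imread("pics/top1.png").astype(int);d=np.load("top_d.npy")
def ray(u,v,z):
    c=cams.get_calibration("top");K=np.array(c["mtx"]);R=np.array(c["R"]);t=np.array(c["t"])
    o=-R.T@t;r=R.T@np.linalg.inv(K)@[u,v,1];return o+r*(z-o[2])/r[2]
def blob(x0,x1,y0,y1):
    g=im[y0:y1,x0:x1].mean(2);lo,hi=np.percentile(g,3),np.percentile(g,90)
    w=np.clip((hi-20-g)/(hi-20-lo),0,1)*(g<(lo+hi)/2+30);Y,X=np.mgrid[y0:y1,x0:x1]
    return (w*X).sum()/w.sum(),(w*Y).sum()/w.sum(),w.sum()
for n,r,z in[("sup",(121,142,211,234),65),("ext",(145,159,213,236),65),("lamp",(164,177,216,238),65),("start",(231,247,176,192),75),("stop",(252,270,175,194),75)]:
    u,v,a=blob(*r);print(n,u,v,a,ray(u,v,z),world("top",d,u,v))
# lid: bright pixels
m=((im.min(2)>150)).astype(np.uint8);m[:,:100]=0;m[:,200:]=0;m[:195]=0;m[260:]=0
cs,_=cv2.findContours(m,cv2.RETR_EXTERNAL,cv2.CHAIN_APPROX_NONE);c=max(cs,key=cv2.contourArea)
r=cv2.minAreaRect(c);print("lid",r,ray(*r[0],60))
P=[ray(*p,60)for p in cv2.boxPoints(r)];print(np.array(P))
m=((im.min(2)>150)).astype(np.uint8);m[:,:215]=0;m[:,285:]=0;m[:160]=0;m[210:]=0
cs,_=cv2.findContours(m,cv2.RETR_EXTERNAL,cv2.CHAIN_APPROX_NONE);c=max(cs,key=cv2.contourArea)
r=cv2.minAreaRect(c);print("plate",r,ray(*r[0],66));
for p in[(233,172),(250,172),(233,197),(250,197),(265,197)]:print(world("top",d,*p))
Rt=cams.get_calibration("top");print(np.array(Rt["mtx"])[0,0],Rt["t"])
E
```

```text
sup 130.50305864029184 221.43070352589606 256.41164817749603 [467.24 395.27  65.  ] [467.25 395.79  63.3 ]
ext 150.6719710297338 223.89862112944326 142.08635523675164 [459.89 335.72  65.  ] [459.89 334.87  68.22]
lamp 169.82928601151397 226.31437712161116 137.95942059857276 [452.71 279.32  65.  ] [452.72 279.03  66.31]
start 238.41922620537122 183.70099206509371 124.007007007007 [575.94  78.06  75.  ] [575.69  77.88  77.82]
stop 260.2998203841017 184.05179692657242 126.7295719844358 [574.64  14.39  75.  ] [574.93  14.44  71.69]
lid ((149.4417724609375, 223.95407104492188), (66.27803802490234, 36.26725769042969), 7.305758953094482) [459.73 340.67  60.  ]
[[419.63 443.95  60.  ]
 [525.33 432.42  60.  ]
 [499.86 237.29  60.  ]
 [394.79 249.86  60.  ]]
plate ((249.5, 183.0), (32.0, 45.0), 90.0) [578.67  46.14  66.  ]
[609.99  93.72  77.33]
[609.54  44.15  79.07]
[538.58  95.5   52.56]
[538.29  45.16  54.27]
[538.13   0.94  54.23]
441.3688057116118 [  28.41  555.95 1316.36]
```

```bash
python3 - <<'E'
from h import *
from scipy.spatial.transform import Rotation as R
o=get_obs();M=R.from_rotvec(o["orientation"]).as_matrix();print(M.round(3),o["ee_pos"])
y=M[:2,1]; print("finger-line yaw deg vs world y",np.degrees(np.arctan2(-y[0],y[1])))
E
python3 -m creep '[0.03,-0.02,0,0,0.06,-0.04,0,0,0.09,-0.06,0,0,0.12,-0.08,0,0,0.15,-0.1,0,0,0.18,-0.12,0,0,0.21,-0.14,0,0,0.24,-0.16,0,0,0.27,-0.18,0,0,0.29,-0.195,0,0]' 0
```

```text
[[-0.965  0.261 -0.   ]
 [ 0.261  0.965 -0.   ]
 [ 0.    -0.    -1.   ]] [162.92376292 603.35535716 222.6784771 ]
finger-line yaw deg vs world y -15.11572651792702
t: 2.03
ee_pos: [455.4, 406.7, 222.9]
orientation: [0.415, 3.113, 0.0]
ft_force: [-0.1, -0.3, -0.3]
width: 24.4
grasp_force: 0.0
```

```bash
python3 -m creep '[0.01,-0.005,-0.03,0.07,0.02,-0.01,-0.06,0.14,0.03,-0.015,-0.09,0.14,0.03,-0.015,-0.12,0.14,0.03,-0.015,-0.133,0.14,0.03,-0.015,-0.133,0.14,0.03,-0.015,-0.133,0.14]' 0
python3 - <<'E'
from h import *
im,d=cams.get_image("top")
cv2.imwrite("pics/crop2.png",cv2.resize(im[190:260,100:200,::-1],None,fx=5,fy=5,interpolation=cv2.INTER_CUBIC))
im,d=cams.get_image("scene")
cv2.imwrite("pics/crop3.png",cv2.resize(im[90:180,250:370,::-1],None,fx=5,fy=5,interpolation=cv2.INTER_CUBIC))
print(get_obs()["ee_pos"],get_obs()["ft_force"])
E
```

```text
t: 2.62
ee_pos: [482.7, 393.5, 89.8]
orientation: [-0.194, -3.135, 0.001]
ft_force: [0.1, 1.2, 0.6]
width: 0.2
grasp_force: 0.0
[483.70955908 394.46304124  91.52564748] [-0.67837205  0.16905474  0.52019247]
```

View pics/crop3.png

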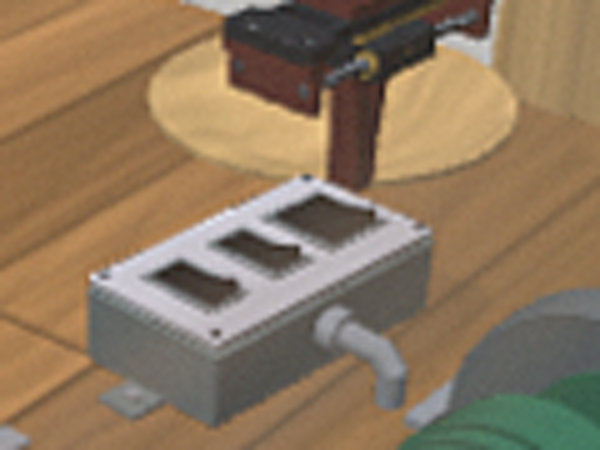

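In the scene crop the shut fingers hang over the far, raised end of the wide rocker, at about crop (350,185). All three rockers have the far end raised. Now I'll push the first one down.

```bash
python3 -m creep '[0,0,-0.01,0,0,0,-0.015,0,0,0,-0.018,0,0,0,-0.02,0,0,0,-0.022,0,0,0,-0.024,0,0,0,-0.025,0,0,0,-0.025,0]' 0
```

```text
t: 3.38
ee_pos: [482.6, 393.2, 64.3]
orientation: [-0.194, -3.135, 0.001]
ft_force: [-0.3, -0.0, 0.1]
width: 0.5
grasp_force: 0.0
```

```bash
python3 -m creep '[0,0,-0.001,0,0,0,-0.002,0,0,0,-0.002,0]' 0; python3 -m creep '[0,0,0.015,0,0,0,0.03,0,-0.004,-0.03,0.03,0,-0.0075,-0.0595,0.03,0,-0.0075,-0.0595,0.03,0,-0.0075,-0.0595,0.03,0]' 0
python3 - <<'E'
from h import *
im,d=cams.get_image("scene")
cv2.imwrite("pics/crop4.png",cv2.resize(im[90:180,250:370,::-1],None,fx=5,fy=5,interpolation=cv2.INTER_CUBIC))
print(get_obs()["ee_pos"])
E
```

```text
t: 3.63
ee_pos: [482.9, 393.4, 63.2]
orientation: [-0.194, -3.135, 0.0]
ft_force: [-1.0, -2.2, 4.9]
width: 0.6
grasp_force: 2.3
t: 4.13
ee_pos: [475.2, 332.8, 92.8]
orientation: [-0.197, -3.135, 0.0]
ft_force: [-0.3, -0.1, -0.5]
width: 0.0
grasp_force: 0.0
[475.77183433 333.87425315  92.91348289]
```

View pics/crop4.png

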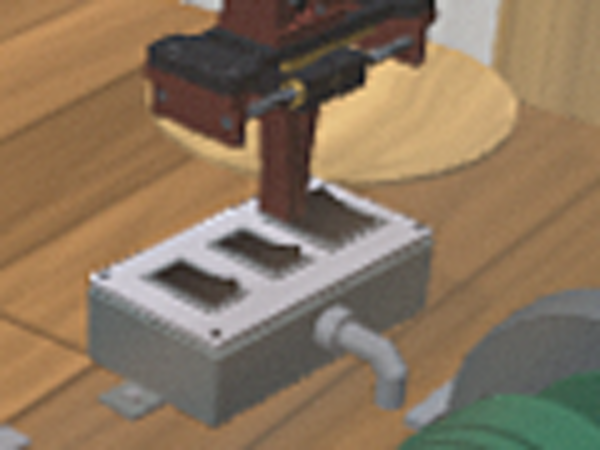

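The wide rocker's far end at crop (355,225) is now down and its near end at about (320,190) is raised. The fingers are over the middle rocker. I'll push that one to the same depth.

```bash
python3 -m creep '[0,0,-0.013,0,0,0,-0.018,0,0,0,-0.021,0,0,0,-0.023,0,0,0,-0.025,0,0,0,-0.027,0,0,0,-0.029,0,0,0,-0.030,0,0,0,-0.030,0]' 0; python3 -m creep '[0,0,0.015,0,0,0,0.03,0,0,0,0.06,0,0.01,-0.03,0.06,0,0.02,-0.06,0.06,0,0.03,-0.09,0.06,0,0.04,-0.12,0.06,0,0.05,-0.15,0.06,0,0.05,-0.15,0.06,0]' 0
python3 - <<'E'
from h import *
im,d=cams.get_image("scene")
cv2.imwrite("pics/crop5.png",cv2.resize(im[90:230,220:370,::-1],None,fx=4,fy=4,interpolation=cv2.INTER_CUBIC))
print(get_obs()["ee_pos"])
E
```

```text
t: 4.93
ee_pos: [475.3, 334.0, 63.2]
orientation: [-0.194, -3.135, 0.0]
ft_force: [-1.1, -0.2, 5.5]
width: 0.6
grasp_force: 2.6
t: 5.68
ee_pos: [526.5, 179.9, 122.8]
orientation: [0.2, 3.135, -0.001]
ft_force: [0.6, -0.1, 0.7]
width: 0.4
grasp_force: 0.0
[525.9605295  181.72831004 122.69544758]
```

View pics/crop5.png

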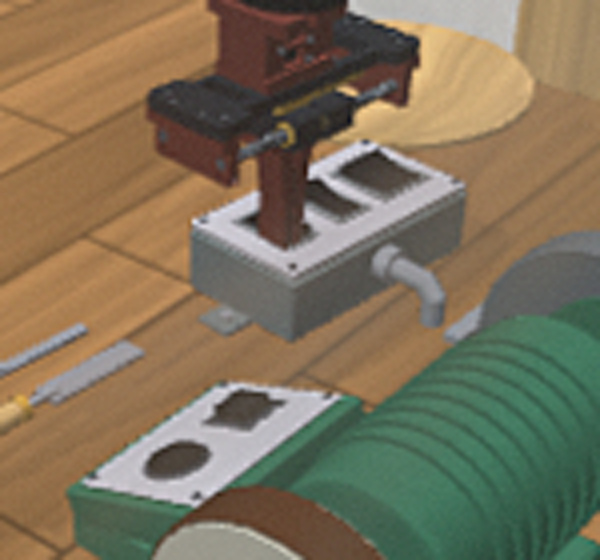

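Both rockers are now on: the far ends at crop (385,180) and (340,210) are down. The start key is at about crop (243,410). I'll move over it next.

```bash
python3 -m creep '[0.011,-0.026,0,0.05,0.023,-0.052,0,0.1,0.034,-0.08,0,0.1,0.045,-0.105,0,0.1,0.045,-0.105,-0.015,0.1,0.045,-0.105,-0.027,0.1,0.045,-0.105,-0.027,0.1,0.045,-0.105,-0.027,0.1]' 0
python3 - <<'E'
from h import *
im,d=cams.get_image("scene")
cv2.imwrite("pics/crop6.png",cv2.resize(im[90:230,220:370,::-1],None,fx=4,fy=4,interpolation=cv2.INTER_CUBIC))
print(get_obs()["ee_pos"])
E
```

```text
t: 6.4
ee_pos: [569.1, 79.9, 94.6]
orientation: [-0.035, -3.139, 0.0]
ft_force: [-0.5, 0.6, 0.6]
width: 0.6
grasp_force: 0.0
[569.73533152  80.06198703  95.32574298]
```

View pics/crop6.png

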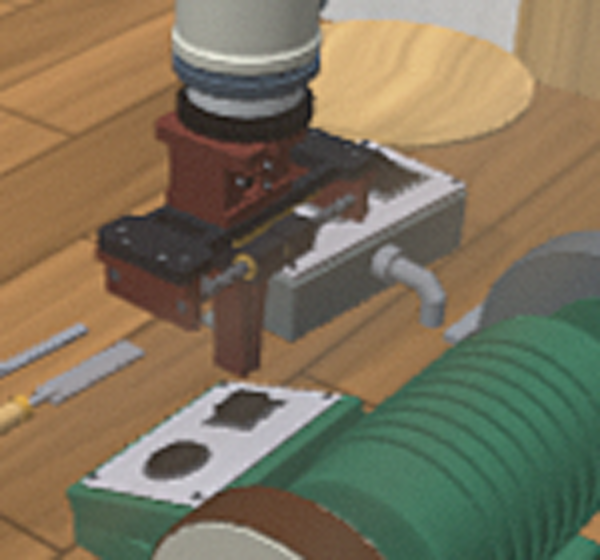

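The scene crop shows the fingers hanging just above and slightly in front of the start key, with the fingertip at crop (235,370) and the key at (243,410). I'll press along the plate normal.

```bash
python3 -m creep '[0,-0.001,-0.010,0,0.001,-0.001,-0.014,0,0.002,-0.001,-0.017,0,0.003,-0.001,-0.019,0,0.004,-0.001,-0.021,0,0.005,-0.001,-0.023,0,0.005,-0.001,-0.023,0]' 0
```

```text
t: 7.03
ee_pos: [575.8, 77.8, 72.4]
orientation: [0.038, 3.141, -0.0]
ft_force: [0.1, 0.1, 0.1]
width: 0.4
grasp_force: 0.1
```

Zero force at this depth suggests the key has snapped in. I'll go a little further until it bottoms out.

```bash
python3 -m creep '[0.0,0,-0.001,0,0.0005,0,-0.002,0,0.0005,0,-0.0025,0,0.0005,0,-0.0025,0]' 0
```

```text
t: 7.37
ee_pos: [576.1, 77.9, 71.6]
orientation: [0.038, 3.141, 0.0]
ft_force: [-5.6, 0.6, 14.6]
width: 0.8
grasp_force: 7.2
```

Contact at 15 N along the plate normal, so the key is bottomed. I'll draw back up and towards the robot.

```bash
python3 -m creep '[-0.003,0,0.01,0,-0.006,0,0.04,0,-0.01,0.0,0.08,0,-0.02,0.03,0.11,0,-0.04,0.06,0.13,0,-0.06,0.09,0.13,0,-0.08,0.12,0.13,0,-0.1,0.15,0.13,0,-0.12,0.18,0.13,0]' 0;  python3 -m creep '[-0.02,0.03,0,0,-0.04,0.06,0,0,-0.06,0.09,0,0,-0.08,0.12,0,0,-0.1,0.15,0,0,-0.12,0.18,0,0,-0.13,0.2,0,0,-0.13,0.2,0,0]' 0
python3 - <<'E'
from h import *
im,d=cams.get_image("scene")
a=cv2.resize(im[115:225,230:350,::-1],None,fx=5,fy=5,interpolation=cv2.INTER_CUBIC)
cv2.imwrite("pics/crop7.png",a)
im,d=cams.get_image("top");cv2.imwrite("pics/top7.png",im[:,:,::-1])
for n,p in[("start",(238,184)),("stop",(260,184)),("lampfar",(171,221)),("lampnear",(169,231)),("plate",(249,184))]:print(n,world("top",d,*p,r=2).round(1))
a=cv2.imread("pics/top1.png").astype(int);print([np.abs(im[r0:r1,c0:c1,::-1].astype(int)-a[r0:r1,c0:c1]).mean().round(2) for r0,r1,c0,c1 in[(232,265,215,297),(215,250,342,420),(150,186,358,404)]])
E
```

```text
t: 8.12
ee_pos: [455.0, 259.0, 201.0]
orientation: [0.038, 3.14, 0.001]
ft_force: [0.1, 0.5, 0.1]
width: 0.3
grasp_force: 0.0
t: 8.78
ee_pos: [324.1, 461.3, 200.8]
orientation: [0.032, 3.141, 0.004]
ft_force: [-0.5, 0.1, 0.1]
width: 0.4
grasp_force: 0.0
start [575.6  79.6  69.4]
stop [574.5  15.2  78.6]
lampfar [468.2 275.3  68.6]
lampnear [439.  282.1  62.7]
plate [575.8  47.6  65.8]
[np.float64(2.2), np.float64(2.18), np.float64(2.66)]
```

View pics/crop7.png

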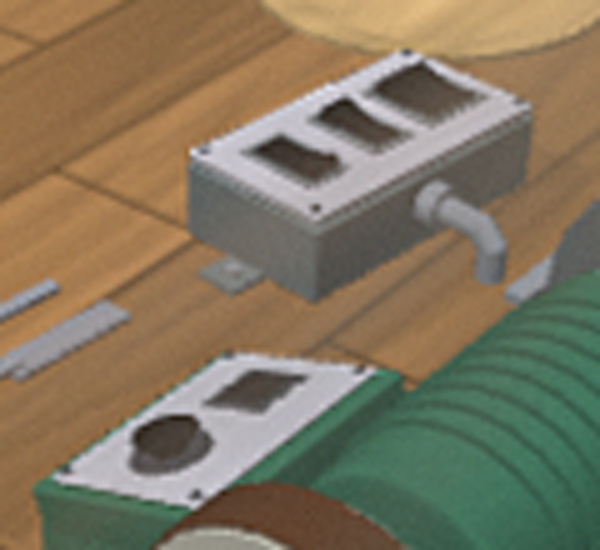

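View pics/top7.png

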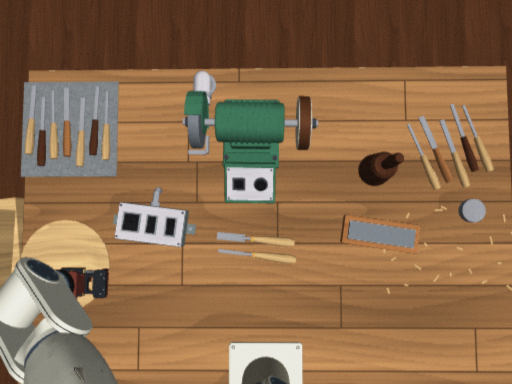

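The crop shows the start key in at (258,390) and the stop button popped out at (172,443). The wide and middle rockers are on, and the lamp at (295,160) is still off with its far end raised. The top view shows the mallet, gouges and stone unmoved, and the hand clear at (90,283).

```bash
python3 -c "
from workcell import ticket
print(ticket.close_job())"
```

```text
the job is handed in; nothing more can be done
None
```

The job is handed in: the bench supply went on first, then the dust extraction, then the start button, which stayed in; the lamp is still off, the mallet, gouges and oilstone did not move, and the hand is clear.

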